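# Centre-punch the drill spot of a display bracket

## Task

Take the spring-loaded centre punch out of its wooden stand, put its nose into the hole of the blue drill guide on the bracket blank and, only there and holding it upright, press it straight down with slowly rising force until its hidden spring snaps and the nose stays drawn in. Stop pressing as soon as it snaps: the thin bracket must never take more than 18 N. Then put the fired punch back upright in its stand, fully home with its collar on the wood, and leave the pottery alone.

Things in the scene. Friction and masses are not known exactly. Their poses are not given: they have to be found in the camera images.
- punch: Centre punch, about 0.15 kg, upright in its stand, 17 mm in diameter. Origin: centre of the barrel's lower end, z up the barrel. Dark collar (32 mm wide) 20-26 mm above the origin, ribbed grip 26-74 mm, orange cap to 86 mm. Held just above the collar it cannot slip up. Nose 8 mm wide with a 6 mm cone; cocked, its point is 17 to 36 mm below the origin, by a hidden setting that is not measured.
- punch_nose (a joint): Nose drawn into the barrel (m): 0 cocked, 0.0045 stop; above 0.003 = fired. Pressing first squeezes a cushion inside (3.5 N per mm for about 3 mm, this joint still near 0); at 12 to 13 N the nose yields and jumps to its stop, where it stays, and the force drops at once by half or more. Pressed on, the force climbs again, and past the cushion's end it is rigid.
- punch_stand: Fixed wooden block 70 x 70 x 60 mm, origin under its centre, with an upright through bore 23 mm in diameter in the middle.
- stand_hole (a point): Centre of the bore's mouth, in the top face of the stand, z up. With the collar resting on the wood, the punch's origin is 20 mm below this point, on the bore's axis.
- bracket_block: Fixed wooden drilling block 150 (x) x 90 (y) x 24 mm, origin under its centre. On it an aluminium L bracket blank (strip 120 x 36 x 4 mm along x, 30 mm leg upright at the +x end). A blue drill guide plate, 44 x 66 x 6 mm, is screwed over the strip; its top is 34 mm above the desk, its two brass screw heads (26 mm either side of the hole along y) reach 38 mm.
- drill_spot (a point): The spot to punch: on the top face of the bracket strip (28 mm above the desk) at the bottom of the guide's hole, which is 13 mm in diameter and 6 mm deep; z up.
- joined_sherd: Fragile joined bowl wall standing on its edge, 56 x 196 x 185 mm, origin under its centre; to be left alone.
- sherd_m3: Loose dark sherd 99 x 89 x 19 mm, origin under its centre; to be left alone.
- sherd_l3: Loose large curved sherd 135 x 115 x 38 mm, origin under its centre; to be left alone.
Mind the look-alikes: they are no part of the job. Of the things like the punch_stand, leave any that is purple; of the rest the smaller one is meant.

How it is judged:
On the way, in this order (a step that is already met when the one before it is completed fails the run):
1. the punch is lifted out of the stand, still cocked (height (world z) of punch above 0.08 m and value of joint punch_nose below 0.0015 m), for 0.1 s.
2. its nose presses on the drill spot in the guide's hole, still cocked (value of joint punch_nose below 0.0015 m and horizontal distance between punch and drill_spot below 0.006 m and z of punch in the frame of drill_spot below 0.038 m and angle between punch's own z axis and vertical below 0.15 rad and contact force between punch and bracket_block above 2 N), for 0.05 s.
3. it has snapped there, upright in the guide's hole (value of joint punch_nose above 0.003 m and horizontal distance between punch and drill_spot below 0.006 m and z of punch in the frame of drill_spot below 0.034 m and angle between punch's own z axis and vertical below 0.15 rad), for 0.05 s.
At the end, for the whole second after the job is handed in: The punch is fired (nose pushed in by more than 3 mm) and stands released and at rest in its stand, within 0.08 rad of upright and 6 mm of the bore's axis, its collar within 2.5 mm of the wood (value of joint punch_nose above 0.003 m and horizontal distance between punch and stand_hole below 0.006 m and z of punch in the frame of stand_hole below -0.0175 m and angle between punch's own z axis and vertical below 0.08 rad and linear speed of punch below 0.02 m/s); the robot touches nothing.
It fails at once if the punch presses on the bracket or its block with more than 18 N (contact force between punch and bracket_block above 18 N).
It fails at once if the punch is pressed on the bracket or its block with over 6 N while more than 6 mm beside the drill spot or leaning by more than 0.15 rad (contact force between punch and bracket_block above 6 N and (horizontal distance between punch and drill_spot above 0.006 m or angle between punch's own z axis and vertical above 0.15 rad)).
It fails at once if the joined bowl wall or a loose sherd is moved by more than 10 mm (distance of any of joined_sherd, sherd_m3, sherd_l3 from where it was at the start of the episode above 0.01 m).
It also fails if it takes over 53 s, if anything falls off the work surface, if the arm or the gripper's body presses on something with over 40 N, if the wrist force passes 120 N, or if a joint passes its speed limit or range.

## Robot

A 6-joint arm with a two-finger parallel gripper is mounted at the origin on a cart in front of the work surface, level with it; the furniture and walls round the work are solid. World frame = base frame: x ahead of the robot, y to its left, z up, the work surface at z = 0. Lengths are in m, angles in rad, forces in N, time in s.
With the tool pointing down it reaches from about 0.4 to 0.925 m from the base axis. Payload 12.5 kg.
Tool frame: the origin (TCP) lies midway between the tips of the shut fingers; the grasp point (between the pads) lies 19 mm behind it; z points along the fingers, y is the direction in which the jaws open and shut (so a half turn about z gives the same grasp; the last joint's range is limited). The gripper opens to 95 mm and grips with 3 to 60 N. Pads are 20 mm wide; open, the fingers measure 119 mm over their backs; the gripper's body (75 mm by 180 mm) begins 59 mm behind the grasp point.
Start: joints at [-1.254, 0.491, 1.559, -0, 1.092, -0.106], TCP at [0.256, -0.57, 0.215] pointing down, gripper open.
Joint ranges: [-3.1, 3.1], [-0.84, 2.19], [0.05, 2.79], [-1.13, 4.28], [0.06, 2.93], [-2.69, 2.69]. Speed limits (rad/s): [2.22, 2.22, 2.79, 3.14, 3.14, 3.14].

## Interface

Orientations are given as a rotation vector (axis times angle).
In Python, from rig import telemetry, viewer, env gives the robot as it stands.
- The arm moves only by the tool move_arm, never from a script. Its argument "plan" is a list that holds one entry, the list of rows, each a list of 6 numbers: the shift along the tool's x, y, z in m, then the turn, a rotation vector about the tool's x, y, z in rad. In form: [[[dx, dy, dz, wx, wy, wz], ...]]. A call has 1 to 12 rows; each row shifts and turns the commanded pose from where the row before left it, along the tool's axes as they then stand; what a row does not reach is not made up. A row lasts 1/8 s, in which the tool goes at most 62.5 mm and 10.7 degrees, less where a joint would pass 70% of its speed; a pose out of reach is approached as far as the arm can. A call with a gripper value outside its range is refused whole. "jaw" is the opening, from 0 (shut) to 1 (fully open), set as the call begins (left out, the last holds). The fingers move at their own pace and stop on an object; "newtons" is the grip in N (left out, the last holds). Time passes only in rows, so rows that do not move let the fingers close. It gives the time, the measured TCP pose, the force and the opening at its end, in the units of the state.
- telemetry.state(): the state, without advancing time (a new reading comes with each control period).
- viewer.read_camera(name): name is "side" or "top"; returns the picture (400x640x3 uint8, red, green, blue); there is no depth.
- viewer.calibration(name): a dict with "intrinsics" (3x3 intrinsics, pixels), "R" (3x3) and "t" (3): a world point X has camera coordinates R X + t. Camera axes: x right, y down, z forward; pixel columns grow to the right and rows downward; lengths in m; the calibration is good to about 2 mm. A picture is of the moment at which its call begins. calibration takes no time and is no camera call.
- env.job_done(): hands the job in, once; it reports no verdict.
The state is a dict: "t": time; "joint_positions": joint angles; "qvel": joint speeds; "joint_torque": joint torques, N m; "position": TCP position; "tcp_rot": TCP orientation; "force": force on the tool from outside, world axes, zero at the start; "torque": the same for the moment, N m; "opening": finger opening in m.
Only numpy, scipy, OpenCV 4.12 (cv2) and the standard library are available. Lean on these libraries where they do the work, as an engineer would, in place of code of your own. Each camera call takes 0.05 s, during which the arm holds its last target.

## Working session

There is one attempt and no reset: what is moved stays moved. The work goes in short steps, Python scripts to look and compute and a tool call to move; the robot and the scene stay as the last step left them, time stands still between calls to the robot, and variables do not carry over. Pictures are saved under pics/ and viewed, and the job is handed in when it is done.

Besides the shell and the picture viewer there is one more tool, called after "Request:" in YAML: its name, and indented under it one key for each argument. move_arm: Moves the arm, as the interface text tells. Its arguments: {"type":"object","properties":{"plan":{"type":"array"},"jaw":{"type":"number"},"newtons":{"type":"number"}},"required":["plan"]}

```bash
ls; mkdir -p pics; python3 - <<'E'
from rig import telemetry, viewer, env
import cv2
print(telemetry.state())
for n in ("side","top"):
    im=viewer.read_camera(n); cv2.imwrite(f"pics/{n}0.png",im[:,:,::-1]); print(n,viewer.calibration(n))
E
```

```text
pics
{'t': 0.0, 'joint_positions': array([-1.25362987e+00,  4.91561668e-01,  1.55950485e+00, -2.17843131e-05,
        1.09169041e+00, -1.05600373e-01]), 'qvel': array([-0.00016602,  0.00035801, -0.00029264, -0.00106013, -0.00080049,
       -0.00218156]), 'joint_torque': array([-8.35401261e-04, -6.12645006e+01, -2.58181000e+01,  6.91881753e-02,
        4.81610256e-02, -1.55003790e-04]), 'position': array([ 0.25635944, -0.56970871,  0.21404136]), 'tcp_rot': array([-3.07053248e+00, -6.58919050e-01,  2.23204839e-04]), 'force': array([-0.72571211, -0.04629957,  0.25125799]), 'torque': array([ 0.00839732, -0.01295575,  0.01286902]), 'opening': 0.09515507685760086}
side {'intrinsics': array([[508.3351216 ,   0.        , 313.48864325],
       [  0.        , 508.3351216 , 199.19117693],
       [  0.        ,   0.        ,   1.        ]]), 'R': array([[ 0.98376122, -0.1794273 ,  0.0044397 ],
       [-0.06987549, -0.40566241, -0.91134814],
       [ 0.16532176,  0.89623873, -0.41161251]]), 't': array([-0.5848673 ,  0.08771584,  1.41256306])}
top {'intrinsics': array([[495.23524034,   0.        , 317.88374008],
       [  0.        , 495.23524034, 194.27849528],
       [  0.        ,   0.        ,   1.        ]]), 'R': array([[-0.02645138, -0.99905391, -0.03451976],
       [-0.98957164,  0.03106022, -0.14065287],
       [ 0.14159199,  0.03043931, -0.989457  ]]), 't': array([0.00856372, 0.5886178 , 1.79562877])}
```

View pics/side0.png

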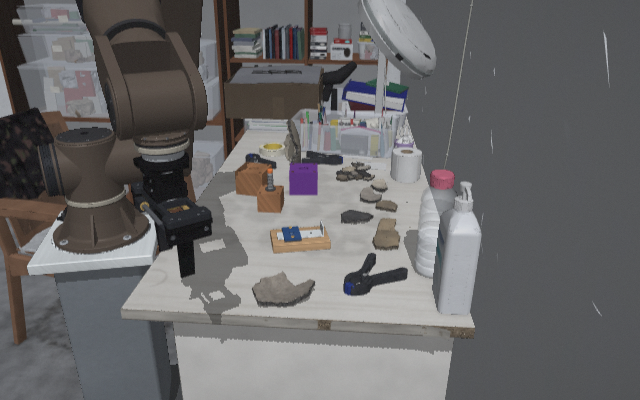

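View pics/top0.png

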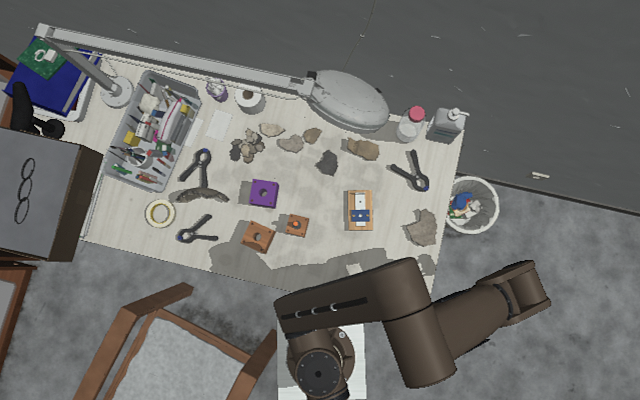

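```bash
python3 - <<'E'
import cv2,numpy as np
s=cv2.imread("pics/side0.png");t=cv2.imread("pics/top0.png")
R=lambda im,x,y,w,h,k:cv2.resize(im[y:y+h,x:x+w],None,fx=k,fy=k,interpolation=cv2.INTER_CUBIC)
cv2.imwrite("pics/c1.png",R(s,230,155,100,100,6))
cv2.imwrite("pics/c2.png",R(t,235,175,150,75,5))
E
```

```text
(no output)
```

View pics/c1.png

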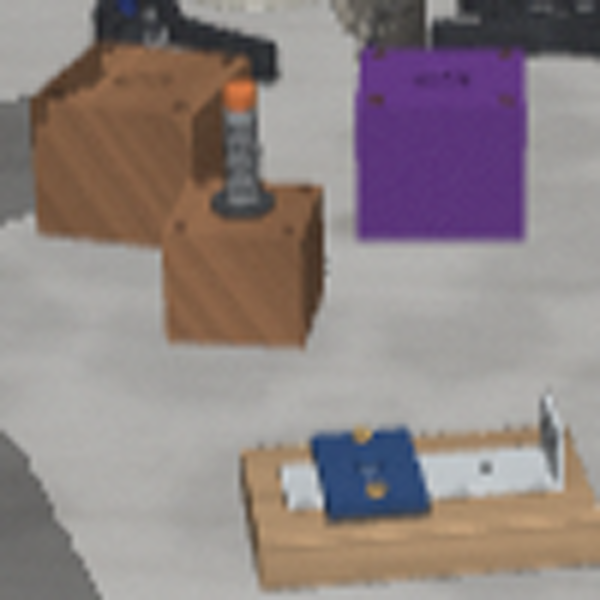

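View pics/c2.png

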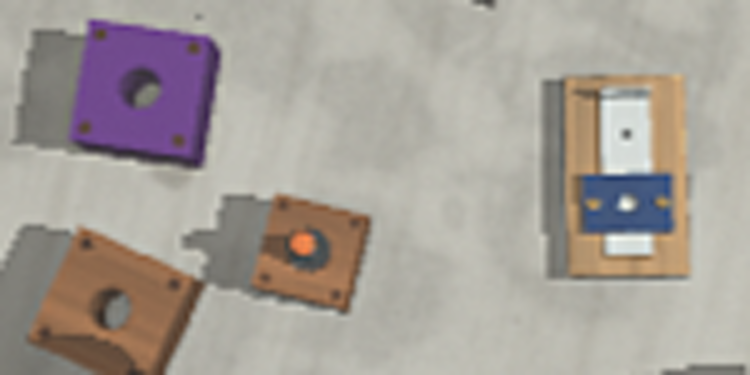

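```bash
cat > h.py <<'E'
import numpy as np,cv2
from rig import telemetry, viewer, env
def ray(n,uv):
    c=viewer.calibration(n);K,R,t=c["intrinsics"],np.array(c["R"]),np.array(c["t"])
    d=R.T@np.linalg.inv(K)@np.array([uv[0],uv[1],1.]); return -R.T@t,d/np.linalg.norm(d)
def plane(n,uv,z):
    o,d=ray(n,uv); return o+d*(z-o[2])/d[2]
def proj(n,X):
    c=viewer.calibration(n);p=c["intrinsics"]@(c["R"]@np.array(X)+c["t"]);return p[:2]/p[2]
def tri(a,b):
    o1,d1=ray("top",a);o2,d2=ray("side",b)
    A=np.stack([d1,-d2],1);s=np.linalg.lstsq(A,o2-o1,rcond=None)[0]
    p,q=o1+s[0]*d1,o2+s[1]*d2;return (p+q)/2,np.linalg.norm(p-q)
def comps(im,m,box,minA=4):
    x,y,w,h=box;mm=np.zeros(m.shape,np.uint8);mm[y:y+h,x:x+w]=m[y:y+h,x:x+w]
    n,l,s,c=cv2.connectedComponentsWithStats(mm,connectivity=8)
    return [(tuple(c[i].round(2)),s[i].tolist()) for i in range(1,n) if s[i][4]>=minA]
def masks(bgr):
    h=cv2.cvtColor(bgr,cv2.COLOR_BGR2HSV);H,S,V=cv2.split(h)
    return dict(orange=((H>=3)&(H<=11)&(S>170)&(V>150)).astype(np.uint8),
      blue=((H>=100)&(H<=118)&(S>130)&(V>50)).astype(np.uint8),
      brass=((H>=14)&(H<=28)&(S>120)&(V>120)).astype(np.uint8))
E
python3 - <<'E'
from h import *
s=cv2.imread("pics/side0.png");t=cv2.imread("pics/top0.png")
ms,mt=masks(s),masks(t)
bs=(230,155,110,100);bt=(235,175,150,75)
for k in ms: print(k,"side",comps(s,ms[k],bs),"top",comps(t,mt[k],bt))
# stand top-face in top view
h=cv2.cvtColor(t,cv2.COLOR_BGR2HSV)
g=cv2.cvtColor(t,cv2.COLOR_BGR2GRAY)
print(g[209:223,352:370])
print(h[214:236,284:312,0]); print(h[214:236,284:312,2])
E
```

```text
orange side [((np.float64(269.5), np.float64(170.17)), [268, 169, 4, 4, 12])] top []
blue side [((np.float64(250.8), np.float64(155.4)), [250, 155, 3, 2, 5]), ((np.float64(291.07), np.float64(233.28)), [282, 227, 19, 14, 180])] top [((np.float64(361.2), np.float64(210.3)), [352, 210, 17, 4, 20]), ((np.float64(367.67), np.float64(218.5)), [367, 217, 2, 4, 6]), ((np.float64(356.0), np.float64(220.0)), [353, 220, 7, 1, 7])]
brass side [] top []
[[151 153 119 164 210 216 215 217 190 173 172 174 181 152 129 130 131 149]
 [ 79  77  77  73  69  67  67  68  69  70  70  71  73  75  77  77  72 119]
 [ 84  84  85  84  82  82  82  84  82  84  83  85  86  87  86  85  79 124]
 [ 85  85  86  85  86  86  85  84  84  84  85  88  90  88  87  85  79 124]
 [ 82  82  85  86  87  86  82  92  92  85  84  87  86  87  87  87  77 124]
 [ 95  97  95  89  86  83  79 150 155 116  89  85  86  81 105 116  99 124]
 [127 144 138 105  84  81 105 215 222 174 111  80  87  73 120 151 138 136]
 [ 97 146 133  93  84  80 124 203 229 168  95  82  87  86  83 104 104 128]
 [ 80  81  80  83  86  84  78  92 100  83  78  85  87 
[... 4846 characters left out ...]
118 142 150 106 102 148 163 162 163 164 168 170 173 173 172 169 166 165
  163 165 165 129 138 175 181 180 180 179]
 [120 142 160 138 131 153 161 158 157 158 154 155 159 162 165 168 168 169
  169 170 159 116 156 183 178 177 178 174]
 [115 106 123 132 148 153 155 156 159 160 158 156 154 152 151 155 159 160
  161 171 158 124 161 184 180 181 178 174]
 [130 121 107  88  93  93 117 129 145 153 154 156 159 161 157 156 157 123
  103 147 130 113 164 185 180 179 180 176]
 [184 152 129 135 140 144 119  87  92  91 116 126 144 153 156 158 165 122
  104 144 118 137 176 182 178 176 176 175]
 [177 180 184 187 192 196 160 136 140 142 132 109  97  90 115 126 145 141
  153 152 113 159 185 180 176 174 174 175]]
```

```bash
python3 - <<'E'
from h import *
np.set_printoptions(precision=4,suppress=True)
s=cv2.imread("pics/side0.png").astype(float);t=cv2.imread("pics/top0.png").astype(float)
def wc(w,x,y,ww,hh):
    a=np.clip(w[y:y+hh,x:x+ww],0,None);Y,X=np.mgrid[y:y+hh,x:x+ww];return np.array([(a*X).sum(),(a*Y).sum()])/a.sum(), a.sum()
g=lambda i:cv2.cvtColor(i.astype(np.uint8),cv2.COLOR_BGR2GRAY).astype(float)
# guide hole
u,_=wc(g(t)-90,357,213,7,5);print("hole top",u,plane("top",u,.031))
br=lambda i:(i[:,:,2]-i[:,:,0]) # brass R-B
a,_=wc(br(t)-20,351,212,5,7);b,_=wc(br(t)-20,364,212,5,6)
print("screws top",a,b,plane("top",a,.037),plane("top",b,.037),(plane("top",a,.037)+plane("top",b,.037))/2)
a,_=wc(br(s)-20,287,224,6,6);b,_=wc(br(s)-20,289,233,8,6)
print("screws side",a,b,plane("side",a,.0365),plane("side",b,.0365),(plane("side",a,.0365)+plane("side",b,.0365))/2)
bl=lambda i:(i[:,:,0]-i[:,:,2])
a,_=wc((bl(t)>25)*1.,350,207,22,18);print("blue top",a,plane("top",a,.034))
M=(bl(s)>30).astype(np.uint8);a,_=wc(M*1.,280,224,24,20);print("blue side",a,plane("side",a,.032))
# cap
ot=np.clip(t[:,:,2]-t[:,:,0]-115,0,60);a,_=wc(ot,291,219,9,9)
os_=np.clip(s[:,:,2]-s[:,:,0]-90,0,60);b,_=wc(os_,265,166,10,9)
print("cap",a,b,plane("top",a,.125),plane("side",b,.12),tri(a,b))
# stand top face quad in top view -> saturated brown
h=cv2.cvtColor(t.astype(np.uint8),cv2.COLOR_BGR2HSV)
m=((h[:,:,0]>=8)&(h[:,:,0]<=15)&(h[:,:,1]>90)).astype(np.uint8)
for nm,(x,y,w,hh) in dict(small=(282,210,30,30),big=(238,215,40,38)).items():
    mm=np.zeros_like(m);mm[y:y+hh,x:x+w]=m[y:y+hh,x:x+w]
    c=max(cv2.findContours(mm,cv2.RETR_EXTERNAL,cv2.CHAIN_APPROX_NONE)[0],key=cv2.contourArea)
    r=cv2.minAreaRect(c);print(nm,r); bx=cv2.boxPoints(r);print(np.array([plane("top",p,.06) for p in bx]),plane("top",r[0],.06))
for n in("top","side"):print(ray(n,(320,200))[0])
for uv in((345,100),(200,190)):print(plane("top",uv,.4),plane("top",uv,.1))
E
```

```text
hole top [359.8248 215.2563] [ 0.5069 -0.1612  0.031 ]
screws top [353.1011 215.3258] [366.9776 215.    ] [ 0.5068 -0.1361  0.037 ] [ 0.5065 -0.1872  0.037 ] [ 0.5067 -0.1617  0.037 ]
screws side [289.9684 226.8142] [292.1833 236.4056] [ 0.5058 -0.1351  0.0365] [ 0.504  -0.1892  0.0365] [ 0.5049 -0.1621  0.0365]
blue top [360.0838 215.1976] [ 0.5068 -0.162   0.034 ]
blue side [291.0741 233.412 ] [ 0.5046 -0.1642  0.032 ]
cap [295.1179 223.2193] [269.42   170.1033] [0.4765 0.0718 0.125 ] [0.475  0.0781 0.12  ] (array([0.4756, 0.072 , 0.1224]), np.float64(0.00221523560777089))
small ((296.76470947265625, 224.94119262695312), (19.402849197387695, 18.91777801513672), 14.03624439239502)
[[0.4519 0.1142 0.06  ]
 [0.5185 0.0962 0.06  ]
 [0.4992 0.0277 0.06  ]
 [0.4329 0.0459 0.06  ]] [0.4755 0.071  0.06  ]
big ((257.7082214355469, 236.7450408935547), (27.25101089477539, 24.802677154541016), 25.201122283935547)
[[0.4188 0.279  0.06  ]
 [0.4996 0.2398 0.06  ]
 [0.4545 0.1498 0.06  ]
 [0.3743 0.1893 0.06  ]] [0.4366 0.2144 0.06  ]
[ 0.3285 -0.0644  1.8598]
[ 0.348  -1.3354  0.664 ]
[ 0.8257 -0.1101  0.4   ] [ 0.9278 -0.1194  0.1   ]
[0.5615 0.3348 0.4   ] [0.6094 0.4168 0.1   ]
```

Candidates: the purple stand (top 263,192), the large wooden one (257,237) and the small wooden one holding the punch (297,224). I choose the small one. The crop confirms it: not purple, about 70 mm square, and the punch is in it. The punch is at about (0.4757, 0.072) and the guide hole at about (0.506, -0.162). First I turn the tool so its axes line up with the world.

Request:
move_arm:
  plan:
    - [[0, 0, 0, 0, 0, -0.164], [0, 0, 0, 0, 0, -0.164], [0, 0, 0, 0, 0, -0.164], [0, 0, 0, 0, 0, -0.164], [0, 0, 0, 0, 0, -0.164], [0, 0, 0, 0, 0, -0.164], [0, 0, 0, 0, 0, -0.164], [0, 0, 0, 0, 0, 0]]
  jaw: 0.6
  newtons: 30

```text
t: 1.1
position: [0.2564, -0.5699, 0.2144]
tcp_rot: [-2.222, -2.22, -0.0]
force: [-0.3, 1.1, -0.1]
opening: 0.057
```

Request:
move_arm:
  plan:
    - [[0.03, 0.0105, 0, 0, 0, 0], [0.056, 0.0193, 0, 0, 0, 0], [0.056, 0.0193, 0, 0, 0, 0], [0.056, 0.0193, 0, 0, 0, 0], [0.056, 0.0193, 0, 0, 0, 0], [0.056, 0.0193, 0, 0, 0, 0], [0.056, 0.0193, 0, 0, 0, 0], [0.056, 0.0193, 0, 0, 0, 0], [0.056, 0.0193, 0, 0, 0, 0], [0.056, 0.0193, 0, 0, 0, 0], [0.056, 0.0193, 0, 0, 0, 0], [0.04, 0.0125, 0, 0, 0, 0]]

```text
t: 2.6
position: [0.4729, 0.0624, 0.2146]
tcp_rot: [2.225, 2.218, 0.0]
force: [0.5, -0.1, -0.5]
opening: 0.057
```

```bash
python3 - <<'E'
from h import *
print(telemetry.state())
for n in("top","side"): cv2.imwrite(f"pics/{n}1.png",viewer.read_camera(n)[:,:,::-1])
E
```

```text
{'t': 2.6, 'joint_positions': array([-7.45168758e-03,  2.81259291e-01,  1.90968267e+00, -6.22969488e-05,
        9.50353244e-01, -4.29850876e-03]), 'qvel': array([ 0.67982073,  0.18357517, -0.2715527 , -0.0042146 ,  0.09155108,
        0.68089158]), 'joint_torque': array([-3.70936140e+00, -4.62187707e+01, -2.15032965e+01,  1.87449628e-01,
       -4.44484816e-02, -8.72663409e-01]), 'position': array([0.47285579, 0.06236441, 0.21464801]), 'tcp_rot': array([2.22472578e+00, 2.21780216e+00, 2.71780426e-04]), 'force': array([ 0.52238663, -0.07607459, -0.52710522]), 'torque': array([-0.03650617, -0.06854451,  0.0336627 ]), 'opening': 0.05704417366303314}
```

View pics/side1.png

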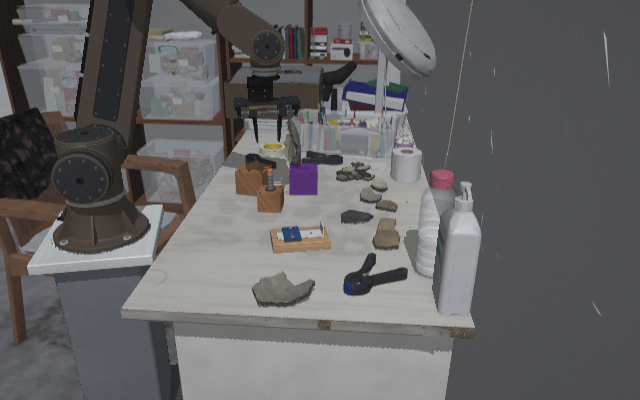

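Fingers are at side (253-280, 130), above the punch. Now I settle and move down part of the way.

Request:
move_arm:
  plan:
    - [[0.009, 0.003, 0.02, 0, 0, 0], [0, 0, 0.03, 0, 0, 0], [0, 0, 0.02, 0, 0, 0], [0, 0, 0, 0, 0, 0], [0, 0, 0, 0, 0, 0]]

```text
t: 3.32
position: [0.4758, 0.0686, 0.1453]
tcp_rot: [2.223, 2.219, 0.001]
force: [0.4, 0.6, -0.3]
opening: 0.0569
```

```bash
python3 - <<'E'
from h import *
S=telemetry.state();print(S['position'],S['tcp_rot'],S['force'])
s=viewer.read_camera("side")[:,:,::-1]
t=viewer.read_camera("top")[:,:,::-1]
p=S['position'];print([proj("side",p+np.array([0,0,d])) for d in(0,.03)],[proj("top",p+np.array([0,0,d])) for d in(0,.06)])
R=lambda im,x,y,w,h,k:cv2.resize(im[y:y+h,x:x+w],None,fx=k,fy=k,interpolation=cv2.INTER_CUBIC)
cv2.imwrite("pics/s2.png",R(s,225,115,90,100,6));cv2.imwrite("pics/t2.png",R(t,255,190,80,70,6))
E
```

```text
[0.47576083 0.06864687 0.14530377] [2.22293732e+00 2.21906132e+00 7.07006471e-04] [ 0.41232809  0.59402273 -0.27567274]
[array([269.73364218, 163.16755086]), array([269.41444542, 153.4801932 ])] [array([295.55223017, 222.90925713]), array([294.1373272 , 221.41724392])]
```

View pics/s2.png

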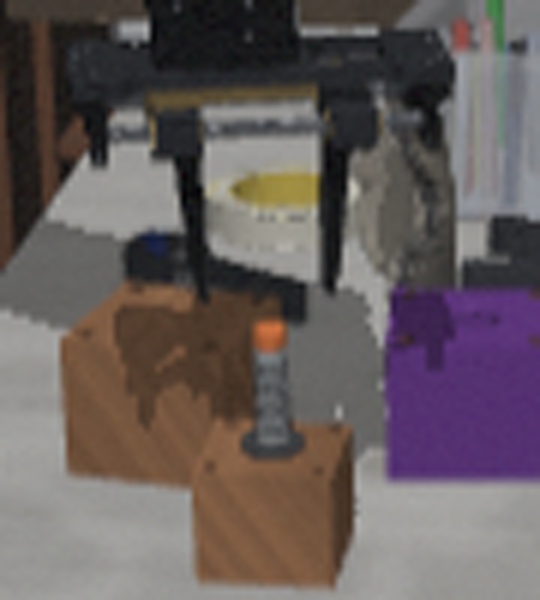

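Midpoint of the fingertips is at side (269.6, 164.3), against a projected TCP at (269.7, 163.2), so camera and arm agree within about 1 px. Punch axis is at column 270. Descending.

Request:
move_arm:
  plan:
    - [[0.0034, 0, 0.02, 0, 0, 0], [0, 0, 0.02, 0, 0, 0], [0, 0, 0.02, 0, 0, 0], [0, 0, 0.01, 0, 0, 0], [0, 0, 0.006, 0, 0, 0], [0, 0, 0, 0, 0, 0], [0, 0, 0, 0, 0, 0]]

```text
t: 4.3
position: [0.4757, 0.0724, 0.0691]
tcp_rot: [2.221, 2.221, 0.001]
force: [0.3, -0.5, -0.5]
opening: 0.0569
```

Request:
move_arm:
  plan:
    - [[0, 0, 0.0015, 0, 0, 0], [0, 0, 0, 0, 0, 0], [0, 0, 0, 0, 0, 0]]

```text
t: 4.68
position: [0.4755, 0.0724, 0.0672]
tcp_rot: [2.221, 2.221, 0.0]
force: [-0.5, -0.4, -0.1]
opening: 0.0568
```

Request:
move_arm:
  plan:
    - [[0, 0, 0, 0, 0, 0], [0, 0, 0, 0, 0, 0], [0, 0, 0, 0, 0, 0], [0, 0, 0, 0, 0, 0], [0, 0, 0, 0, 0, 0], [0, 0, 0, 0, 0, 0]]
  jaw: 0
  newtons: 40

```text
t: 5.42
position: [0.4757, 0.0724, 0.0671]
tcp_rot: [2.221, 2.221, 0.0]
force: [0.7, 1.0, -1.2]
opening: 0.0164
```

```bash
cat >look.py <<'E'
from h import *
import sys
def look(tag,bs,bt,k=6):
    S=telemetry.state();print(S['t'],S['position'],S['tcp_rot'],S['force'],S['opening'])
    R=lambda im,x,y,w,h:cv2.resize(im[y:y+h,x:x+w],None,fx=k,fy=k,interpolation=cv2.INTER_CUBIC)
    s=viewer.read_camera("side")[:,:,::-1].copy();t=viewer.read_camera("top")[:,:,::-1].copy()
    cv2.imwrite(f"pics/{tag}_sf.png",s);cv2.imwrite(f"pics/{tag}_tf.png",t)
    a,b=R(s,*bs),R(t,*bt);H=max(a.shape[0],b.shape[0])
    P=lambda i:cv2.copyMakeBorder(i,0,H-i.shape[0],0,0,cv2.BORDER_CONSTANT)
    cv2.imwrite(f"pics/{tag}.png",np.hstack([P(a),P(b)]));return S,s,t
E
python3 -c "
from look import *
look('g1',(235,140,65,80),(265,195,65,60))"
```

```text
5.425 [0.47566163 0.0724055  0.0671454 ] [2.22120946e+00 2.22113105e+00 3.89816043e-04] [ 0.72118027  1.03832321 -1.23799624] 0.016412463912880707
```

View pics/g1.png

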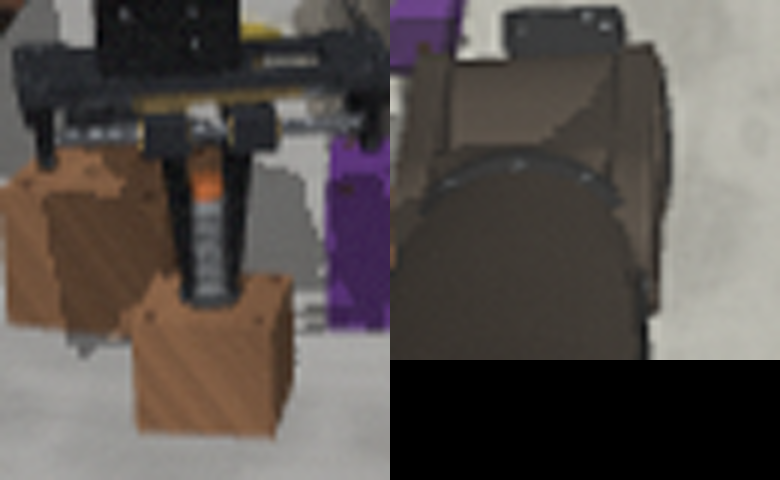

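Gripped: collar just under the fingertips at side (270,190), opening 16.4 mm. Lifting.

Request:
move_arm:
  plan:
    - [[0, 0, -0.005, 0, 0, 0], [0, 0, -0.015, 0, 0, 0], [0, 0, -0.03, 0, 0, 0], [0, 0, -0.03, 0, 0, 0], [0, 0, -0.01, 0, 0, 0], [0, 0, 0, 0, 0, 0], [0, 0, 0, 0, 0, 0], [0, 0, 0, 0, 0, 0]]

```text
t: 6.52
position: [0.4751, 0.0724, 0.1562]
tcp_rot: [-2.221, -2.221, 0.002]
force: [-0.9, -0.2, -1.7]
opening: 0.0164
```

```bash
python3 -c "
from look import *
look('l1',(230,100,75,110),(265,195,50,60))"
```

```text
6.525 [0.47513745 0.07240296 0.15622923] [-2.22073263e+00 -2.22061907e+00  1.90156912e-03] [-0.86928306 -0.17700432 -1.6698863 ] 0.01639899033089149
```

View pics/l1.png

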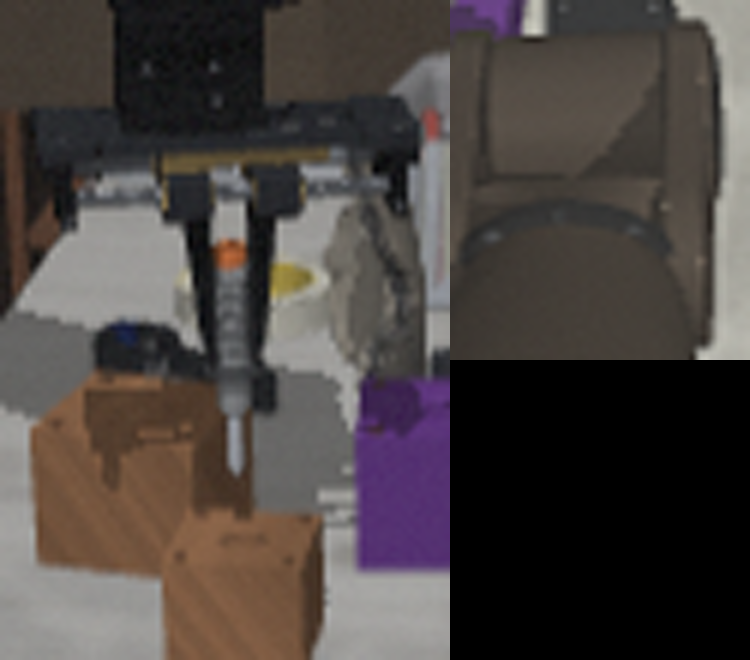

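```bash
python3 -c "
from h import *
s=cv2.imread('pics/l1_sf.png');c=s[130:185,250:290]
cv2.imwrite('pics/l1z.png',cv2.resize(c,None,fx=14,fy=10.8,interpolation=cv2.INTER_NEAREST))
p=np.array([.4751,.0724,0]);Z=.1562
for n,d in dict(cap=.059,collartop=-.001,origin=-.027,tip17=-.044,tip36=-.063).items():print(n,proj('side',p+[0,0,Z+d]))
print(130+np.arange(55)[::1][:0])
"
```

```text
cap [268.62183757 139.96317123]
collartop [269.27370036 159.57224798]
origin [269.54952059 167.86936216]
tip17 [269.72775044 173.23080135]
tip36 [269.92500355 179.16449073]
[]
```

View pics/l1z.png

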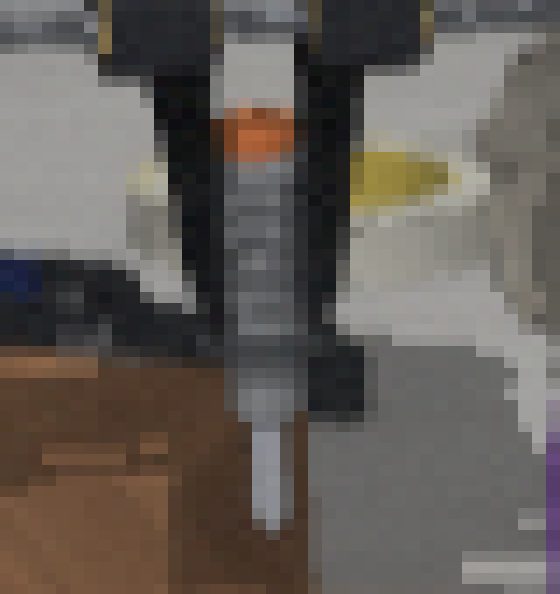

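Upright: cap at column 268.6, tip at (269.5, 179.3). The expected axis columns are 268.6 and 269.9. The nose measures about 35 mm long. Moving to the guide.

Request:
move_arm:
  plan:
    - [[-0.01, 0.002, 0, 0, 0, 0], [-0.03, 0.004, 0, 0, 0, 0], [-0.04, 0.005, 0, 0, 0, 0], [-0.044, 0.006, 0, 0, 0, 0], [-0.04, 0.005, 0, 0, 0, 0], [-0.035, 0.004, 0.01, 0, 0, 0], [-0.025, 0.003, 0.01, 0, 0, 0], [-0.01, 0.002, 0.006, 0, 0, 0], [0, 0, 0, 0, 0, 0], [0, 0, 0, 0, 0, 0], [0, 0, 0, 0, 0, 0]]

```text
t: 8.0
position: [0.5066, -0.1608, 0.1315]
tcp_rot: [2.22, 2.222, 0.0]
force: [-0.1, -1.0, -2.9]
opening: 0.0165
```

```bash
python3 -c "
from look import *
S,s,t=look('d1',(260,175,60,75),(335,180,60,60))
p=S['position']
for d in(.059,-.001,-.027,-.063):print(d,proj('side',p+[0,0,d]))
print('spot',proj('side',[.5062,-.1618,.034]))
"
```

```text
8.0 [ 0.50657428 -0.16084478  0.13154118] [2.21991865e+00 2.22222883e+00 2.47775734e-04] [-0.13296579 -0.97171009 -2.93708347] 0.016510840178417488
0.059 [290.81486992 176.80926871]
-0.001 [291.14184889 198.64265755]
-0.027 [291.27970847 207.84796408]
-0.063 [291.46691156 220.34808829]
spot [291.5528182  232.26125671]
```

View pics/d1.png

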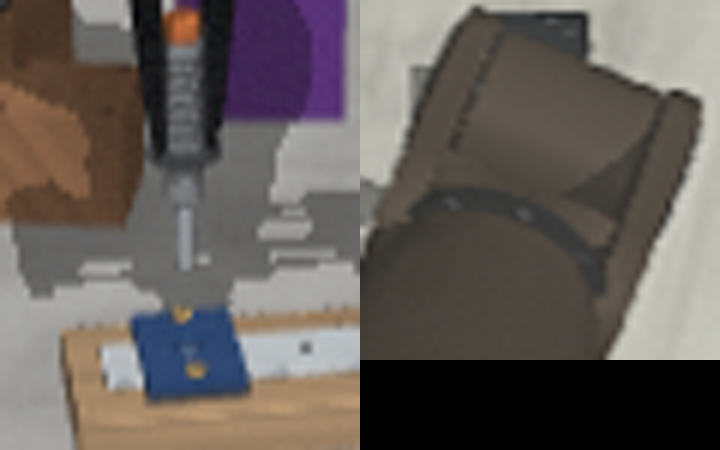

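Tip at side (291.0, 220.0); guide screws average at column 291.1, so x is aligned. I go down to just above the guide.

Request:
move_arm:
  plan:
    - [[-0.0005, 0, 0.01, 0, 0, 0], [0, 0, 0.01, 0, 0, 0], [0, 0, 0.008, 0, 0, 0], [0, 0, 0, 0, 0, 0], [0, 0, 0, 0, 0, 0], [0, 0, 0, 0, 0, 0]]

```text
t: 8.85
position: [0.5066, -0.1622, 0.1034]
tcp_rot: [2.221, 2.221, 0.0]
force: [-0.1, -0.6, -1.8]
opening: 0.0165
```

```bash
python3 -c "
from look import *
S,s,t=look('d2',(270,190,45,55),(335,180,5,5),12)
"
```

```text
8.85 [ 0.50662552 -0.16217497  0.10339165] [2.22115810e+00 2.22092043e+00 2.64030712e-04] [-0.09424154 -0.56459243 -1.77058228] 0.016467241056060157
```

View pics/d2.png

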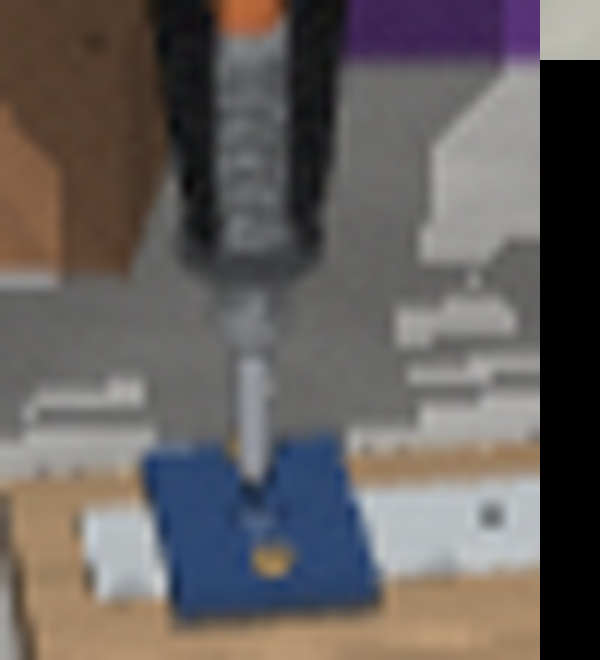

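Tip at (291.3, 230.2), hole centre at (291.4, 232.9): lined up. Now slow steps down, reading the force after each.

Request:
move_arm:
  plan:
    - [[0.0007, 0, 0.002, 0, 0, 0], [0, 0, 0.002, 0, 0, 0], [0, 0, 0.001, 0, 0, 0], [0, 0, 0.0005, 0, 0, 0], [0, 0, 0, 0, 0, 0], [0, 0, 0, 0, 0, 0]]

```text
t: 9.7
position: [0.5065, -0.1614, 0.0976]
tcp_rot: [2.221, 2.221, -0.0]
force: [-0.2, 0.3, -2.6]
opening: 0.0165
```

Request:
move_arm:
  plan:
    - [[0, 0, 0.0005, 0, 0, 0], [0, 0, 0.0005, 0, 0, 0], [0, 0, 0.0005, 0, 0, 0], [0, 0, 0, 0, 0, 0]]

```text
t: 10.2
position: [0.5065, -0.1614, 0.0961]
tcp_rot: [2.221, 2.221, -0.0]
force: [-0.3, 0.3, -2.4]
opening: 0.0163
```

Request:
move_arm:
  plan:
    - [[0, 0, 0.0005, 0, 0, 0], [0, 0, 0.0005, 0, 0, 0], [0, 0, 0.0005, 0, 0, 0], [0, 0, 0, 0, 0, 0]]

```text
t: 10.7
position: [0.5065, -0.1614, 0.0946]
tcp_rot: [2.221, 2.221, -0.0]
force: [-0.4, 0.6, -2.5]
opening: 0.0167
```

Request:
move_arm:
  plan:
    - [[0, 0, 0.0005, 0, 0, 0], [0, 0, 0.0005, 0, 0, 0], [0, 0, 0.0005, 0, 0, 0], [0, 0, 0, 0, 0, 0]]

```text
t: 11.2
position: [0.5065, -0.1614, 0.0931]
tcp_rot: [2.221, 2.221, -0.0]
force: [-0.1, -0.3, -2.5]
opening: 0.0165
```

Request:
move_arm:
  plan:
    - [[0, 0, 0.0005, 0, 0, 0], [0, 0, 0.0005, 0, 0, 0], [0, 0, 0.0005, 0, 0, 0], [0, 0, 0, 0, 0, 0]]

```text
t: 11.7
position: [0.5065, -0.1613, 0.0916]
tcp_rot: [-2.221, -2.222, 0.0]
force: [1.1, 0.3, -1.8]
opening: 0.0163
```

```bash
python3 -c "
from look import *
S,s,t=look('d3',(270,190,45,55),(335,180,5,5),12)
"
```

```text
11.7 [ 0.50646265 -0.16134967  0.09157346] [-2.22136646e+00 -2.22151425e+00  1.11852783e-04] [ 1.06600323  0.33212565 -1.82985909] 0.016342162114315512
```

View pics/d3.png

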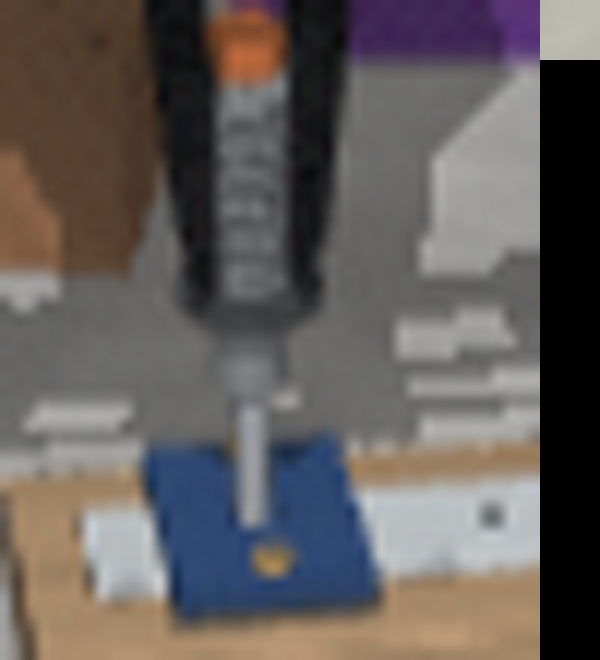

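Nose enters the hole: its visible end is at (291.1, 233.9), and the cone is hidden behind the front lip. Continuing.

Request:
move_arm:
  plan:
    - [[0, 0, 0.0004, 0, 0, 0], [0, 0, 0.0004, 0, 0, 0], [0, 0, 0, 0, 0, 0]]

```text
t: 12.18
position: [0.5065, -0.1614, 0.0908]
tcp_rot: [2.221, 2.221, -0.0]
force: [-0.3, 0.4, -1.3]
opening: 0.0163
```

Request:
move_arm:
  plan:
    - [[0, 0, 0.0004, 0, 0, 0], [0, 0, 0.0004, 0, 0, 0], [0, 0, 0, 0, 0, 0]]

```text
t: 12.55
position: [0.5065, -0.1614, 0.0901]
tcp_rot: [2.221, 2.221, -0.0]
force: [-0.2, 0.0, -1.0]
opening: 0.0163
```

Request:
move_arm:
  plan:
    - [[0, 0, 0.0004, 0, 0, 0], [0, 0, 0.0004, 0, 0, 0], [0, 0, 0, 0, 0, 0]]

```text
t: 12.92
position: [0.5065, -0.1614, 0.0893]
tcp_rot: [2.221, 2.221, 0.0]
force: [0.8, 0.1, 2.3]
opening: 0.0164
```

Request:
move_arm:
  plan:
    - [[0, 0, 0.0003, 0, 0, 0], [0, 0, 0.0003, 0, 0, 0], [0, 0, 0, 0, 0, 0]]

```text
t: 13.3
position: [0.5065, -0.1614, 0.0887]
tcp_rot: [2.221, 2.221, 0.0]
force: [-0.4, 0.4, 3.1]
opening: 0.0163
```

Request:
move_arm:
  plan:
    - [[0, 0, 0.0003, 0, 0, 0], [0, 0, 0.0003, 0, 0, 0], [0, 0, 0, 0, 0, 0]]

```text
t: 13.68
position: [0.5066, -0.1614, 0.0881]
tcp_rot: [2.221, 2.221, 0.0]
force: [-0.4, -0.1, 3.9]
opening: 0.0164
```

Request:
move_arm:
  plan:
    - [[0, 0, 0.0003, 0, 0, 0], [0, 0, 0.0003, 0, 0, 0], [0, 0, 0, 0, 0, 0]]

```text
t: 14.05
position: [0.5065, -0.1614, 0.0875]
tcp_rot: [2.221, 2.221, 0.0]
force: [-0.5, -0.1, 5.9]
opening: 0.0162
```

```bash
python3 -c "
from look import *
S,s,t=look('d4',(270,190,45,55),(335,180,5,5),12)
"
```

```text
14.05 [ 0.50653348 -0.16140534  0.08752118] [2.22122998e+00 2.22129083e+00 3.63473796e-05] [-0.52295465 -0.09672204  5.89963148] 0.01616617716761335
```

View pics/d4.png

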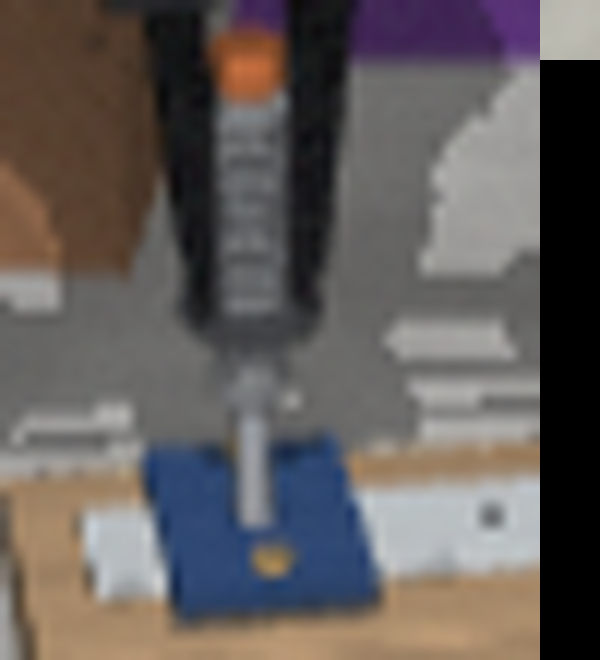

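Still upright with the nose in the hole, and contact force is about 8 N. Pressing on in small steps.

Request:
move_arm:
  plan:
    - [[0, 0, 0.0002, 0, 0, 0], [0, 0, 0.0002, 0, 0, 0], [0, 0, 0, 0, 0, 0]]

```text
t: 14.52
position: [0.5066, -0.1614, 0.0872]
tcp_rot: [2.221, 2.221, 0.0]
force: [-1.2, 1.0, 6.2]
opening: 0.0165
```

Request:
move_arm:
  plan:
    - [[0, 0, 0.0002, 0, 0, 0], [0, 0, 0.0002, 0, 0, 0], [0, 0, 0, 0, 0, 0]]

```text
t: 14.9
position: [0.5066, -0.1614, 0.0869]
tcp_rot: [2.221, 2.221, 0.0]
force: [-1.4, 0.0, 6.7]
opening: 0.0166
```

Request:
move_arm:
  plan:
    - [[0, 0, 0.0002, 0, 0, 0], [0, 0, 0.0002, 0, 0, 0], [0, 0, 0, 0, 0, 0]]

```text
t: 15.28
position: [0.5066, -0.1614, 0.0865]
tcp_rot: [2.221, 2.221, 0.0]
force: [-0.3, -0.0, 7.5]
opening: 0.0168
```

Request:
move_arm:
  plan:
    - [[0, 0, 0.0002, 0, 0, 0], [0, 0, 0.0002, 0, 0, 0], [0, 0, 0, 0, 0, 0]]

```text
t: 15.65
position: [0.5066, -0.1614, 0.0862]
tcp_rot: [2.221, 2.221, 0.0]
force: [-1.2, -0.1, 8.6]
opening: 0.0165
```

Request:
move_arm:
  plan:
    - [[0, 0, 0.0002, 0, 0, 0], [0, 0, 0.0001, 0, 0, 0], [0, 0, 0, 0, 0, 0]]

```text
t: 16.02
position: [0.5067, -0.1615, 0.086]
tcp_rot: [2.221, 2.221, 0.0]
force: [-1.3, 0.2, 9.7]
opening: 0.0168
```

Request:
move_arm:
  plan:
    - [[0, 0, 0.0002, 0, 0, 0], [0, 0, 0.0001, 0, 0, 0], [0, 0, 0, 0, 0, 0]]

```text
t: 16.4
position: [0.5067, -0.1615, 0.0858]
tcp_rot: [2.221, 2.221, 0.0]
force: [-1.0, 1.1, 10.7]
opening: 0.0165
```

Request:
move_arm:
  plan:
    - [[0, 0, 0.0002, 0, 0, 0], [0, 0, 0, 0, 0, 0]]

```text
t: 16.65
position: [0.5067, -0.1615, 0.0855]
tcp_rot: [2.221, 2.221, 0.0]
force: [-1.9, -0.1, 9.4]
opening: 0.0164
```

Request:
move_arm:
  plan:
    - [[0, 0, 0.0002, 0, 0, 0], [0, 0, 0, 0, 0, 0]]

```text
t: 16.9
position: [0.5063, -0.1612, 0.0846]
tcp_rot: [-2.221, -2.221, 0.0]
force: [0.2, 0.5, 2.4]
opening: 0.0165
```

Snapped: the force fell from 9.4 to 2.4. I pause one row and then lift straight out.

Request:
move_arm:
  plan:
    - [[0, 0, 0, 0, 0, 0], [0, 0, -0.002, 0, 0, 0], [0, 0, -0.006, 0, 0, 0], [0, 0, -0.012, 0, 0, 0], [0, 0, -0.02, 0, 0, 0], [0, 0, -0.02, 0, 0, 0], [0, 0, -0.012, 0, 0, 0], [0, 0, 0, 0, 0, 0], [0, 0, 0, 0, 0, 0]]

```text
t: 18.02
position: [0.5062, -0.1613, 0.1564]
tcp_rot: [-2.221, -2.221, 0.001]
force: [0.2, 0.2, -2.0]
opening: 0.0165
```

```bash
python3 -c "
from look import *
S,s,t=look('d5',(265,160,50,50),(335,180,5,5),12)
p=S['position']
for d in(.059,-.001,-.027,-.027-.031,-.063):print(d,proj('side',p+[0,0,d]))
"
```

```text
18.025 [ 0.50618188 -0.16128346  0.15635591] [-2.22102194e+00 -2.22093430e+00  5.04717633e-04] [ 0.23833002  0.23697466 -2.04564053] 0.016534979203671953
0.059 [290.54394143 167.60112408]
-0.001 [290.87882613 189.79205014]
-0.027 [291.01998663 199.14596299]
-0.057999999999999996 [291.18528182 210.09914598]
-0.063 [291.21164152 211.84585481]
```

View pics/d5.png

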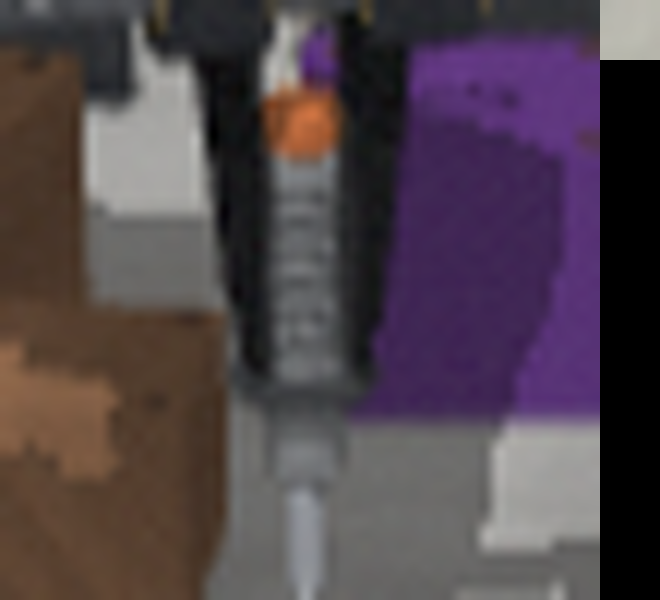

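```bash
python3 -c "
from h import *
s=cv2.imread('pics/d5_sf.png');cv2.imwrite('pics/d5z.png',cv2.resize(s[190:220,275:310],None,fx=16,fy=16,interpolation=cv2.INTER_NEAREST))"
```

```text
(no output)
```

View pics/d5z.png

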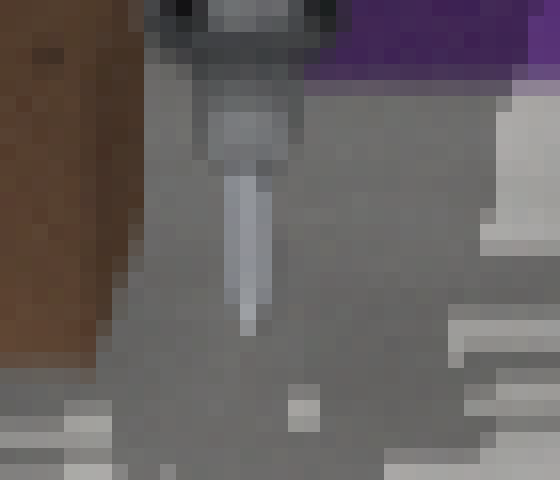

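Request:
move_arm:
  plan:
    - [[0.01, -0.002, 0, 0, 0, 0], [0.03, -0.004, 0, 0, 0, 0], [0.04, -0.005, 0, 0, 0, 0], [0.044, -0.006, 0, 0, 0, 0], [0.04, -0.005, 0, 0, 0, 0], [0.035, -0.004, 0, 0, 0, 0], [0.025, -0.003, 0, 0, 0, 0], [0.01, -0.0015, 0, 0, 0, 0], [0, 0, 0, 0, 0, 0], [0, 0, 0, 0, 0, 0], [0, 0, 0, 0, 0, 0], [0, 0, 0, 0, 0, 0]]

```text
t: 19.62
position: [0.4761, 0.0721, 0.1568]
tcp_rot: [2.222, 2.22, -0.0]
force: [-0.1, -0.1, -2.4]
opening: 0.0164
```

```bash
python3 -c "
from h import *
a=cv2.imread('pics/d1_sf.png')[195:225,275:305];b=cv2.imread('pics/d5_sf.png')[186:216,275:305]
cv2.imwrite('pics/cmp.png',cv2.resize(np.hstack([a,b]),None,fx=13,fy=18,interpolation=cv2.INTER_NEAREST))
c=cv2.cvtColor(a,6);d=cv2.cvtColor(b,6);print(c[:,14:18].T);print(d[:,14:18].T)"
```

```text
[[ 91 105  92  90 106  91  68  64  74  92  99 121 121 111  92 103 114 113
  111 112 117 116 112 105  97 106 106 104 105 106]
 [ 89 106  94 100 107  90  69  63  76 104 125 123 125 117 113 151 149 149
  146 147 146 146 145 145 136 108 108 106 108 106]
 [ 81 103  92  98 102  86  66  63  74 102 124 122 120 113 108 140 139 140
  141 141 141 141 141 143 135 104 107 104 107 106]
 [ 85  84  82  87 107  86  66  66  74  86  95 108 110 114 101 101 101  99
   95  95  96  95 108 118  95 106 106 104 105 106]]
[[ 89 100  85 101 112 102  66  65  74  93 103 123 122 112 108 139 136 134
  135 134 133 131 123 111 107 107 109 107 107 106]
 [ 97 117  94  98 110 100  65  66  77  91 103 125 121 113 115 149 149 149
  147 146 145 148 152 160 144 108 104 104 105 106]
 [ 78 101  91  96 102  88  66  61  73  87 100 118 117 110  93 110 133 132
  133 134 134 134 128 108  99 105 105 103 103 105]
 [ 85  83  79  87 105  86  68  63  77  83  92 107 112 114  99 106 108 108
  104  98  98 100 101 101 104 106 104 102 105 106]]
```

View pics/cmp.png

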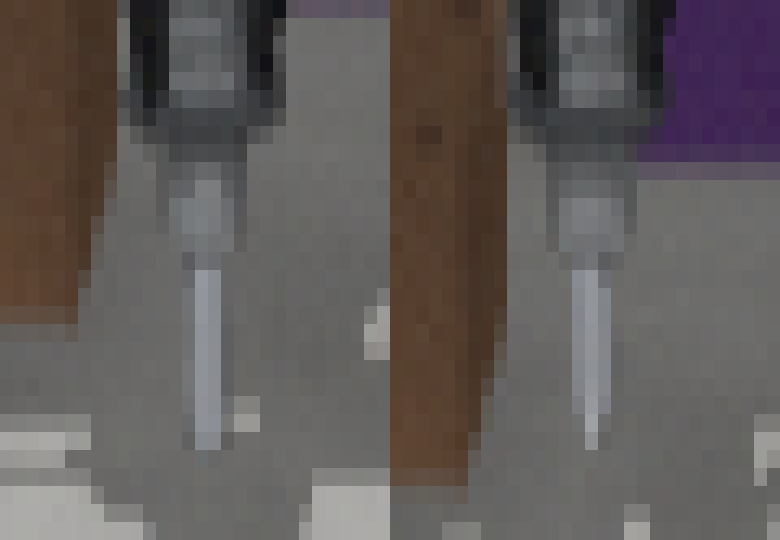

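```bash
python3 -c "
from look import *
S,s,t=look('r1',(230,100,75,110),(265,195,50,60))
a=cv2.imread('pics/l1_sf.png')[155:190,255:285];b=s[155:190,255:285]
cv2.imwrite('pics/cmp2.png',cv2.resize(np.hstack([a,b]),None,fx=13,fy=16,interpolation=cv2.INTER_NEAREST))
for i in(a,b):print(cv2.cvtColor(np.ascontiguousarray(i),6)[8:30,13:17].T)
"
```

```text
19.625 [0.47605586 0.07213232 0.15677257] [ 2.22233555e+00  2.22046025e+00 -1.41070256e-04] [-0.14283768 -0.08788002 -2.36663494] 0.016400601227016833
[[ 71  88 100 122 121 115 110 141 139 139 136 135 138 135 122  81  55  57
   55  55  56  71]
 [ 73  84  97 115 115 109 112 142 142 143 140 144 141 141 141 125  76  54
   57  53  55  58]
 [ 70  81  90 106 103  94  71  77  81  81  83  92  93  95  89  66  54  61
   59  57  54  57]
 [ 57  65  69  77  78  59  56  59  58  58  55  55  55  57  53  59  57  58
   58  59  61  61]]
[[ 73  89  99 120 117 105  94 109 108 102  99 101 100  76  55  55  53  55
   57  56  55  73]
 [ 71  87  98 117 115 110 119 144 143 144 141 142 136 122 113  75  55  56
   55  54  58  67]
 [ 74  83  92 109 104  95 100 128 123 127 127 129 132 126  61  56  54  55
   56  58  55  58]
 [ 68  76  81  93  85  63  57  58  59  56  57  55  55  55  53  54  59  57
   56  56  57  59]]
```

View pics/cmp2.png

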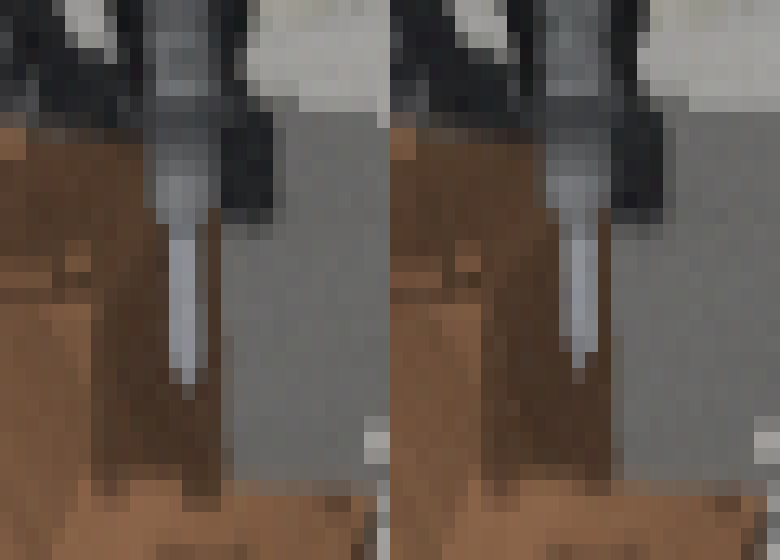

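The nose is now about 1.3 px (4 mm) shorter than before at the same pose, so it fired. Lowering into the stand.

Request:
move_arm:
  plan:
    - [[0, -0.0004, 0.01, 0, 0, 0], [0, 0, 0.015, 0, 0, 0], [0, 0, 0.01, 0, 0, 0], [0, 0, 0.01, 0, 0, 0], [0, 0, 0.01, 0, 0, 0], [0, 0, 0, 0, 0, 0], [0, 0, 0, 0, 0, 0]]

```text
t: 20.6
position: [0.4757, 0.0726, 0.102]
tcp_rot: [2.221, 2.221, 0.0]
force: [-0.3, -1.3, -2.0]
opening: 0.0164
```

Request:
move_arm:
  plan:
    - [[0, 0, 0.008, 0, 0, 0], [0, 0, 0.008, 0, 0, 0], [0, 0, 0.008, 0, 0, 0], [0, 0, 0.004, 0, 0, 0], [0, 0, 0.002, 0, 0, 0], [0, 0, 0, 0, 0, 0], [0, 0, 0, 0, 0, 0]]

```text
t: 21.48
position: [0.4757, 0.0726, 0.072]
tcp_rot: [2.221, 2.221, 0.0]
force: [0.0, -0.9, -2.4]
opening: 0.0164
```

Request:
move_arm:
  plan:
    - [[0, 0, 0.001, 0, 0, 0], [0, 0, 0.001, 0, 0, 0], [0, 0, 0.001, 0, 0, 0], [0, 0, 0.001, 0, 0, 0], [0, 0, 0, 0, 0, 0]]

```text
t: 22.1
position: [0.4755, 0.0726, 0.0677]
tcp_rot: [-2.221, -2.221, 0.0]
force: [0.2, 1.0, -1.5]
opening: 0.0165
```

Request:
move_arm:
  plan:
    - [[0, 0, 0.0005, 0, 0, 0], [0, 0, 0.0005, 0, 0, 0], [0, 0, 0, 0, 0, 0]]

```text
t: 22.48
position: [0.4756, 0.0726, 0.0671]
tcp_rot: [2.221, 2.221, 0.0]
force: [-1.4, -0.1, 4.9]
opening: 0.0168
```

The collar is on the wood: force rises at TCP z = 0.067. Releasing.

Request:
move_arm:
  plan:
    - [[0, 0, 0, 0, 0, 0], [0, 0, 0, 0, 0, 0], [0, 0, 0, 0, 0, 0], [0, 0, 0, 0, 0, 0], [0, 0, 0, 0, 0, 0]]
  jaw: 0.5

```text
t: 23.1
position: [0.4756, 0.0726, 0.0668]
tcp_rot: [2.221, 2.221, -0.0]
force: [-0.2, 0.1, 0.1]
opening: 0.0472
```

```bash
python3 -c "
from look import *
look('e1',(235,130,60,85),(265,195,5,5),7)"
```

```text
23.1 [0.47559692 0.0726097  0.06680378] [ 2.22133081e+00  2.22139457e+00 -3.79100982e-05] [-0.16044924  0.06740702  0.07879145] 0.04722735597095737
```

View pics/e1.png

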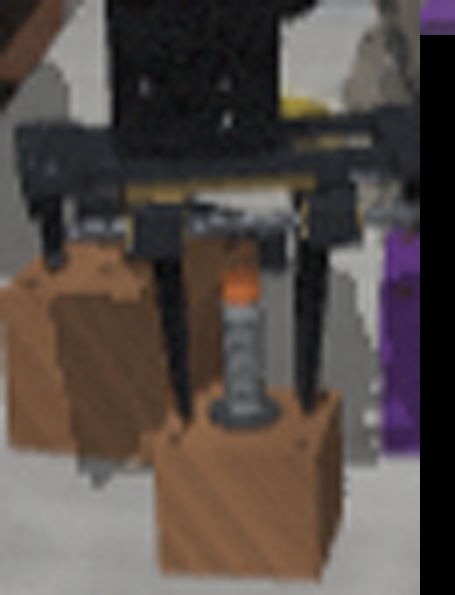

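Punch stands free and upright between the open fingers. Raising clear, then moving aside so the top camera can see it.

Request:
move_arm:
  plan:
    - [[0, 0, -0.01, 0, 0, 0], [0, 0, -0.03, 0, 0, 0], [0, 0, -0.04, 0, 0, 0], [0, 0, -0.04, 0, 0, 0], [-0.03, 0, -0.02, 0, 0, 0], [-0.05, 0, 0, 0, 0, 0], [-0.05, 0, 0, 0, 0, 0], [-0.05, 0, 0, 0, 0, 0], [-0.03, 0, 0, 0, 0, 0], [0, 0, 0, 0, 0, 0], [0, 0, 0, 0, 0, 0]]

```text
t: 24.58
position: [0.4754, -0.1368, 0.2072]
tcp_rot: [2.222, 2.221, 0.0]
force: [-0.7, -0.6, -0.4]
opening: 0.0475
```

```bash
python3 - <<'E'
from look import *
S,s,t=look('f1',(235,155,50,65),(270,200,55,50),7)
s=s.astype(float);t=t.astype(float)
def wc(w,x,y,ww,hh):
    a=np.clip(w[y:y+hh,x:x+ww],0,None);Y,X=np.mgrid[y:y+hh,x:x+ww];return np.array([(a*X).sum(),(a*Y).sum()])/a.sum()
a=wc(np.clip(t[:,:,2]-t[:,:,0]-115,0,60),291,219,9,9);b=wc(np.clip(s[:,:,2]-s[:,:,0]-90,0,60),265,166,10,9)
print(a,b,tri(a,b))
E
```

```text
24.575 [ 0.47537495 -0.13684841  0.20715541] [2.22158475e+00 2.22126839e+00 1.53134029e-04] [-0.73024021 -0.55862844 -0.38629662] 0.0475470402693128
 ** On entry to DLASCL parameter number  4 had an illegal value
 ** On entry to DLASCL parameter number  4 had an illegal value
 ** On entry to DLASCL parameter number  4 had an illegal value
 ** On entry to DLASCL parameter number  4 had an illegal value
 ** On entry to DLASCL parameter number  5 had an illegal value
 ** On entry to DLASCL parameter number  4 had an illegal value<stdin>:5: RuntimeWarning: invalid value encountered in divide
Traceback (most recent call last):
  File "h.py", line 12, in tri
    A=np.stack([d1,-d2],1);s=np.linalg.lstsq(A,o2-o1,rcond=None)[0]
                             ~~~~~~~~~~~~~~~^^^^^^^^^^^^^^^^^^^^
numpy.linalg.LinAlgError: SVD did not converge in Linear Least Squares
```

View pics/f1.png

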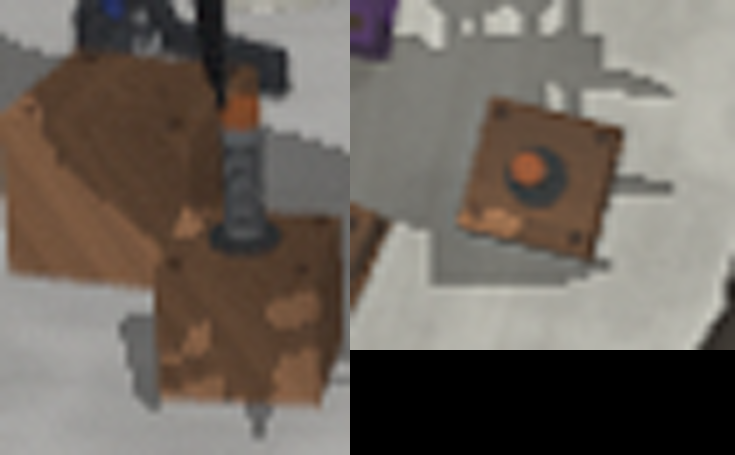

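View pics/f1_tf.png

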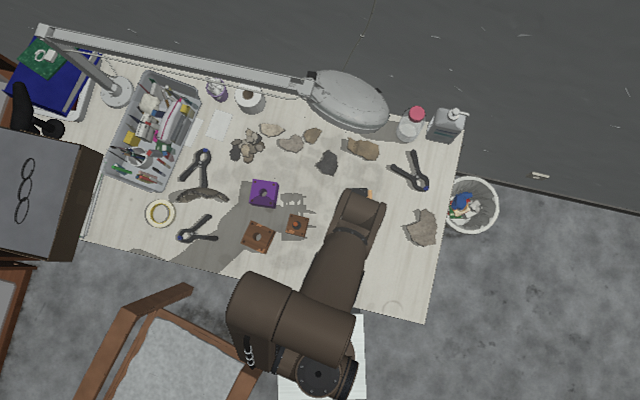

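```bash
python3 - <<'E'
from h import *
s=cv2.imread('pics/f1_sf.png').astype(float);t=cv2.imread('pics/f1_tf.png').astype(float)
s0=cv2.imread('pics/side0.png').astype(float);t0=cv2.imread('pics/top0.png').astype(float)
def wc(i,f,x,y,ww,hh):
    r=(i[:,:,2]-i[:,:,0])[y:y+hh,x:x+ww];a=np.clip(r-f*r.max(),0,None);Y,X=np.mgrid[y:y+hh,x:x+ww];return np.array([(a*X).sum(),(a*Y).sum()])/a.sum()
for S,T in((s0,t0),(s,t)):
    a=wc(T,.6,292,219,7,9);b=wc(S,.6,266,167,8,8);print(a,b,tri(a,b),plane("top",a,.124))
    c=(T.max(2)-T.min(2))[218:232,290:304]; m=(c<25)
    Y,X=np.mgrid[218:232,290:304]
    print("collar",X[m].mean(),Y[m].mean(),m.sum())
E
```

```text
[295.08822565 223.25090194] [269.39477381 170.1050857 ] (array([0.47548711, 0.07214728, 0.12233408]), np.float64(0.0021758060122844558)) [0.47643506 0.07195964 0.124     ]
collar 296.64864864864865 225.2972972972973 37
[294.82686008 223.47777258] [269.07460253 170.38320424] (array([0.47471029, 0.07318616, 0.1211215 ]), np.float64(0.0023882850129121947)) [0.47566259 0.07289686 0.124     ]
collar 296.8 225.5 40
```

```bash
python3 -c "
from rig import env
print(env.job_done())"
```

```text
the job is handed in; nothing more can be done
None
```

I took the punch out of the small wooden stand, fired it once in the blue guide's hole, put it back in the same stand and handed the job in at about 25 s.

**Pressing:** The press was upright and in small steps. Net force rose to about 13 N, then dropped to about 4.5 N at the snap, and I stopped there. The net figures come from the wrist reading after allowing for the punch's weight, so they are good to about 1 N.

**Fired:** Side views taken at the same arm pose before and after show the nose about 4 mm shorter, which matches the 4.5 mm stop. An earlier comparison, between pictures taken above the guide, was inconclusive.

**In the stand:** I lowered it until the force showed the collar on the wood, then opened the fingers and moved the arm clear. It stands free and upright. The cap is within about 1.3 mm sideways and 1.2 mm in height of where it started, though it was in shadow for that last measurement.

**Pottery:** The arm never went near it, and it looked unmoved in the last top view. I did not measure its position.

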